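# Fetch the last tea light from under the sliding tray of the odds-and-ends box

### The job

The last tea light has slipped to the bottom of the wooden odds-and-ends box, out of sight under its sliding tray. Slide the tray across to the other end of the box, feel along the box floor for the tea light, take it out and set it down gently (not dropped) the right way up in the middle of the white saucer. Leave the saucer about where it is, and do not disturb the other things on the worktop.

Things in the scene. Friction and masses are not known exactly. Their poses are not given: they have to be found in the camera images.
- box: open wooden box, fixed to the worktop, 190 (its x) x 280 (its y, the long way) x 57 mm high; carrying battens stand out 14 mm from its ends. Origin: centre of the underside; z up. Walls 9 mm. Inner floor 8 mm above the origin, 172 (x) x 262 mm (y), flat, empty but for the tea light. Ledges 6 mm wide on the long walls, 20 to 28 mm above the worktop, carry the tray
- tray (a joint): pale wooden tray, 168 (x) x 128 (y) x 28 mm, underside 20.5 mm above the box floor; hides the half of the floor below it; a teaspoon and a pen are fixed in it, along its end walls. Value: its position along the box, m: 0 = against the box's -y end (starts near this), 0.132 = against the +y end. About 1.2 N of friction (and 3 N per m/s) holds it where it is left
- tray_grip (a point): point on the tray's handle, an upright wooden ridge across the middle of the tray, 84 mm long (x), 12 mm thick (y), rounded, its top 70.5 mm above the worktop. The point lies 6.5 mm under that top, on the ridge's middle; axes as the box's. Tray floor 32.5 mm above the worktop, about 25 mm free on either side of the ridge
- bay (a point): centre of the half of the box floor that the tray hides at the start, on the floor surface (8 mm above the worktop; 65 mm from the box's origin towards -y, so 66 mm from the inner face of the -y end wall); axes as the box's. With the tray at the other end, the open bay above it is 172 mm (x) by about 130 mm (y)
- tea_light: tea light in a metal cup, a disc 38 mm across and 15 mm high, about 18 g, slides easily. Origin: centre of its underside; z up when it stands the right way up. Starts standing on the box floor under the tray, its centre at most 28 mm (x) to either side of the bay's centre and 25 to 78 mm from the inner face of the box's -y end wall
- saucer: round white saucer, 150 mm across, rim 16 mm high, loose, 0.25 kg. Origin: centre of the underside; its flat inner floor, 93 mm across, lies 5 mm above that
- garlic: bulb of garlic, 60 mm, bystander; origin under its centre
- onion: red onion, 67 mm, 71 mm high, bystander; origin under its centre
- timer: wind-up kitchen timer, 62 mm across, 51 mm high, bystander; origin under its centre
- pinch_bowl: small empty white bowl, 85 mm across, 38 mm high, bystander; origin under its centre

How it is judged:
By the outcome, as a careful person would: the job done as asked, in the order asked, and still so for the second after the job is handed in, with the robot touching nothing.
It also fails if it takes over 64 s, if anything falls off the work surface, if the arm or the gripper's body presses on something with over 40 N, if the wrist force passes 120 N, or if a joint passes its speed limit or range.

### The arm

A 6-joint arm with a two-finger parallel gripper is mounted at the origin on a cart in front of the work surface, level with it; the furniture and walls round the work are solid. World frame = base frame: x ahead of the robot, y to its left, z up, the work surface at z = 0. Lengths are in mm, angles in rad, forces in N, time in s.
With the tool pointing down it reaches from about 225 to 725 mm from the base axis. Payload 3.1 kg.
Tool frame: the origin (TCP) lies at the very end of the fingers, on their centre line; the grasp point (between the pads) lies robot.grip_point_offset behind it (robot.grip_point_offset is the distance from the TCP to the grasp point, in mm); z points along the fingers, y is the direction in which the jaws open and shut (so a half turn about z gives the same grasp; the last joint's range is limited). The gripper opens to 85 mm and grips with 20 to 120 N. Pads are 22 mm wide; open, the fingers measure 114 mm over their backs; the gripper's body (76 mm by 85 mm) begins 54 mm behind the grasp point. The pads swing forward as they close: fully open they stand 13 mm farther back than shut.
Start: joints at [-1.368, 0.048, 0.099, 1.622, 0, 1.443], TCP at [170.505, -496.534, 231.312] pointing down, gripper open.
Joint ranges: [-2.91, 2.91], [-0.99, 1.94], [-1.21, 1.42], [-2.12, 2.29], [-1.49, 1.47], [-3.14, 3.14]. Speed limits (rad/s): [2.79, 2.79, 3.14, 3.14, 3.14, 3.14].

### API

Orientations are given as a unit quaternion [x, y, z, w].
In Python, from workcell import robot gives the robot as it stands.
- The arm moves only by the tool play_rows, never from a script. Its argument "targets" is a list of rows, each a list of 5 numbers: the finger opening in m, from 0 to 0.0854, then the shift along the tool's x, y, z in m, then the turn about the tool's z in units of 10 degrees (1.0 is 10 degrees). In form: [[grip, dx, dy, dz, spin], ...]. A call has 1 to 12 rows; each row is the pose to reach, as a shift and turn from the pose commanded when the call began, along the tool's axes at that moment; what a row does not reach only later rows make up. A row lasts 1/8 s, in which the tool goes at most 62.5 mm and 10.7 degrees, less where a joint would pass 70% of its speed; a pose out of reach is approached as far as the arm can. A call with a gripper value outside its range is refused whole. The fingers move at their own pace and stop on an object; "force" is the grip in N (left out, the last holds). Time passes only in rows, so rows that repeat a pose let the fingers close. It gives the time, the measured TCP pose, the force and the opening at its end, in the units of the state.
- robot.state(): the state, without advancing time (a new reading comes with each control period).
- robot.capture(name): name is "scene" or "top"; returns a dict with "frame" (384x512x3 uint8, red, green, blue), "fx", "fy", "cx", "cy" (pixels), "eye" and "rotation" of the camera in the world. Camera axes: x right, y up, looking along -z (the intrinsics and any distortion apply to the point x, -y, -z); pixel columns grow to the right and rows downward; lengths in mm; the calibration is good to about 2 mm. A picture is of the moment at which its call begins. There is no depth.
- robot.hand_in(): hands the job in, once; it reports no verdict.
The state is a dict: "t": time; "q": joint angles; "joint_velocities": joint speeds; "joint_torque": joint torques, N m; "position": TCP position; "orientation": TCP orientation; "force": force on the tool from outside, world axes, zero at the start; "ft_torque": the same for the moment, N m; "gripper_width": opening from 0.0 (shut) to 1.0 (fully open).
Only numpy, scipy, OpenCV 4.12 (cv2) and the standard library are available. Lean on these libraries where they do the work, as an engineer would, in place of code of your own. Each camera call takes 0.05 s, during which the arm holds its last target.

## Working session

There is one attempt and no reset: what is moved stays moved. The work goes in short steps, Python scripts to look and compute and a tool call to move; the robot and the scene stay as the last step left them, time stands still between calls to the robot, and variables do not carry over. Pictures are saved under pics/ and viewed, and the job is handed in when it is done.

Besides the shell and the picture viewer there is one more tool, called by a JSON object that holds its "name" and its "arguments". play_rows: Moves the arm, as the interface text tells. Its arguments: {"type":"object","properties":{"targets":{"type":"array"},"force":{"type":"number"}},"required":["targets"]}

```bash
ls; mkdir -p pics; python3 - <<'E'
from workcell import robot
import cv2
print(robot.grip_point_offset)
print(robot.state())
for n in ("scene","top"):
    c=robot.capture(n); print(n,{k:v for k,v in c.items() if k!="frame"})
    cv2.imwrite(f"pics/{n}0.png",cv2.resize(c["frame"][:,:,::-1],(800,600),interpolation=cv2.INTER_CUBIC))
    cv2.imwrite(f"pics/{n}0raw.png",c["frame"][:,:,::-1])
E
```

```text
pics
18.700000000000003
{'t': 0.0, 'q': array([-1.36781498e+00,  4.87630757e-02,  9.75718325e-02,  1.62198090e+00,
       -9.38402664e-06,  1.44299359e+00]), 'joint_velocities': array([-0.0012123 , -0.00158836, -0.00046392,  0.00072427, -0.00012369,
       -0.00150984]), 'joint_torque': array([ 1.73551070e-04, -3.38778770e+01,  3.20016718e+01,  2.04109069e-02,
       -4.24610175e-05, -4.51275284e-06]), 'position': array([ 170.37155637, -495.94023811,  230.09770054]), 'orientation': array([ 9.86353189e-01,  1.64638925e-01, -4.93308093e-05, -1.18689224e-03]), 'force': array([ 0.27746696,  0.45185194, -0.68831092]), 'ft_torque': array([ 0.07723072, -0.05318733,  0.00991294]), 'gripper_width': 0.9984462393876178}
scene {'fx': 443.6648068026045, 'fy': 443.6648068026045, 'cx': 255.98335977781477, 'cy': 186.07603380333487, 'eye': array([-253.71084678, -931.49641334,  652.14339889]), 'rotation': array([ 0.50928466, -0.17062239, -0.26784904,  0.79985875])}
top {'fx': 351.11424393963927, 'fy': 351.11424393963927, 'cx': 252.3523155655952, 'cy': 193.41761491035197, 'eye': array([ 313.39896706,   -1.82371979, 1171.0028207 ]), 'rotation': array([-0.05565491,  0.04948586,  0.70648337, -0.70380035])}
```

View pics/scene0.png

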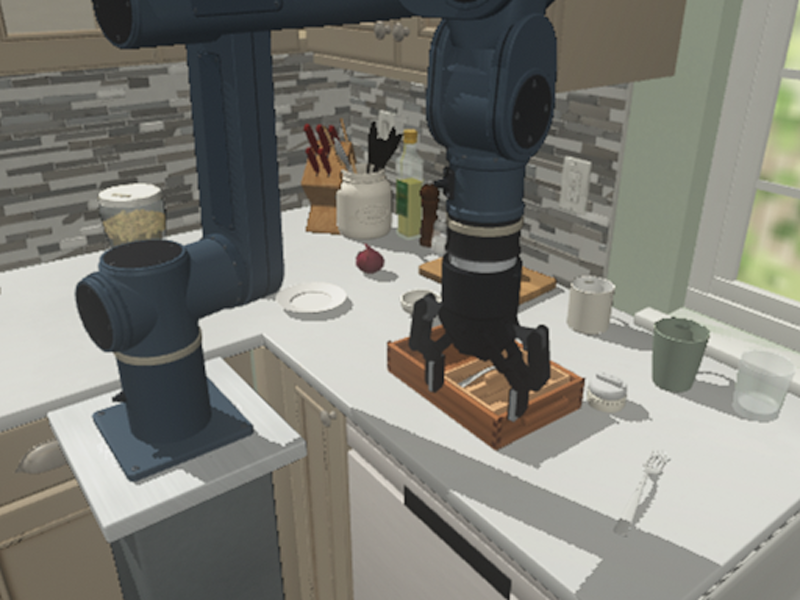

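View pics/top0.png

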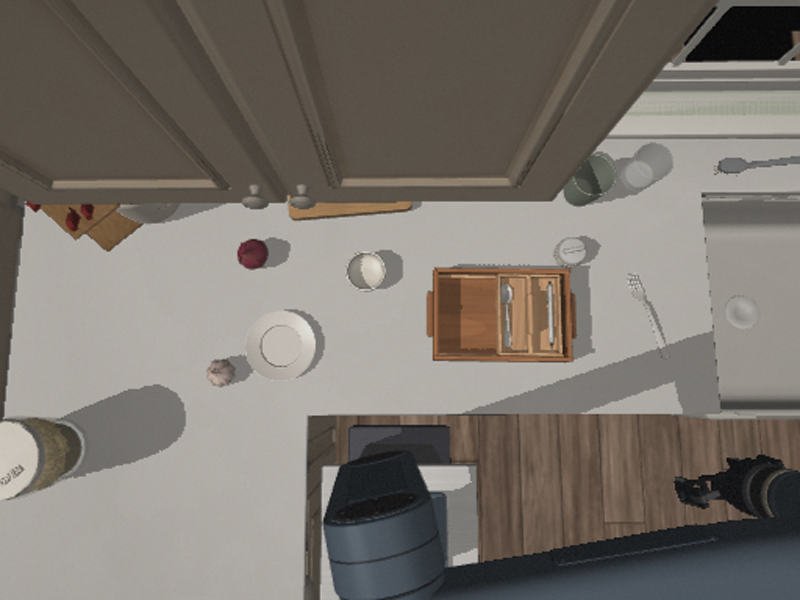

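The top view shows the box at about (433–572, 268–361), with the tray to its right (−y), and the saucer at about (282,345). I'll measure in enlarged crops.

```bash
cat > h.py <<'E'
import numpy as np, cv2
from scipy.spatial.transform import Rotation as R
def ray(c,u,v):
    d=R.from_quat(c["rotation"]).apply([(u-c["cx"])/c["fx"],-(v-c["cy"])/c["fy"],-1]); return np.array(c["eye"]),d
def pix2z(c,u,v,z):
    e,d=ray(c,u,v); return e+d*(z-e[2])/d[2]
def proj(c,p):
    q=R.from_quat(c["rotation"]).inv().apply(np.array(p)-c["eye"]); return np.array([c["cx"]+c["fx"]*q[0]/-q[2], c["cy"]-c["fy"]*q[1]/-q[2]])
TOP=dict(fx=351.11424393963927,fy=351.11424393963927,cx=252.3523155655952,cy=193.41761491035197,eye=np.array([313.39896706,-1.82371979,1171.0028207]),rotation=np.array([-0.05565491,0.04948586,0.70648337,-0.70380035]))
SC=dict(fx=443.6648068026045,fy=443.6648068026045,cx=255.98335977781477,cy=186.07603380333487,eye=np.array([-253.71084678,-931.49641334,652.14339889]),rotation=np.array([0.50928466,-0.17062239,-0.26784904,0.79985875]))
def crop(f,u0,v0,w,h,name,k=7):
    cv2.imwrite(name,cv2.resize(f[v0:v0+h,u0:u0+w],None,fx=k,fy=k,interpolation=cv2.INTER_CUBIC))
E
python3 - <<'E'
from h import *
f=cv2.imread("pics/top0raw.png")
crop(f,268,165,105,75,"pics/cbox.png",7)
crop(f,120,150,140,105,"pics/csau.png",5)
print(pix2z(TOP,282*.64,345*.64,16),proj(TOP,[0,0,0]),proj(TOP,[170,-496,231]))
E
```

```text
[396.45594941 245.05212619  16.        ] [255.40909635 346.16166113] [447.7035509  301.75903531]
```

View pics/cbox.png

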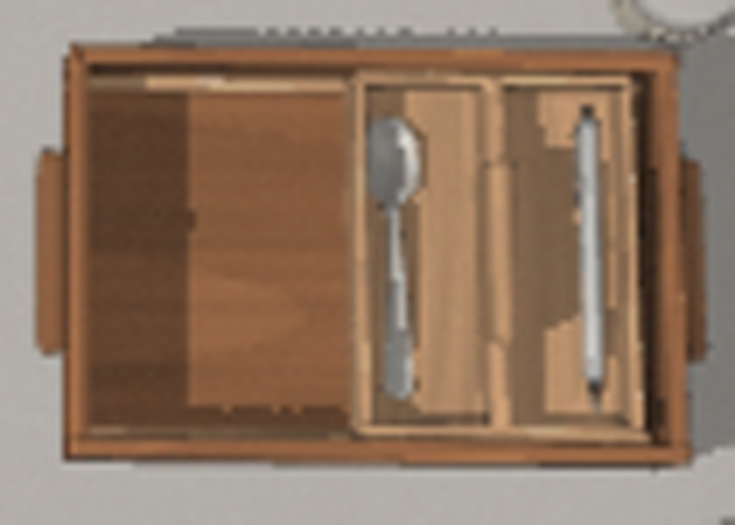

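View pics/csau.png

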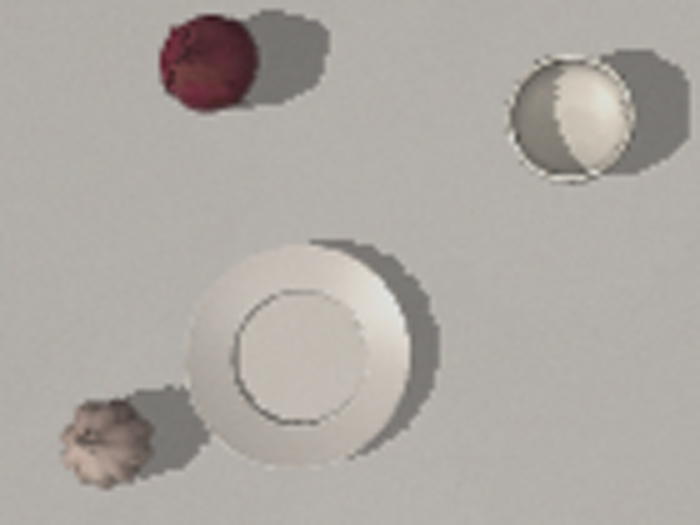

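```bash
python3 - <<'E'
from h import *
from scipy.optimize import least_squares
o=lambda a,b:(268+(a+.5)/7-.5,165+(b+.5)/7-.5)
obs=[(70,44),(678,54),(689,464),(64,460)]
pts=np.array([[95,140,57],[95,-140,57],[-95,-140,57],[-95,140,57]])
def T(p,q): 
    c,s=np.cos(p[2]),np.sin(p[2]); return [p[0]+c*q[0]-s*q[1],p[1]+s*q[0]+c*q[1],q[2]]
f=lambda p:np.concatenate([proj(TOP,T(p,q))-o(*b) for q,b in zip(pts,obs)])
r=least_squares(f,[430,-170,0]);print(r.x,r.fun.round(2))
p=r.x
for b in obs: print(pix2z(TOP,*o(*b),57).round(1))
# ridge top ends
print("tray ridge", pix2z(TOP,*o(497,165),70.5),pix2z(TOP,*o(499,342),70.5))
oo=lambda a,b:(120+(a+.5)/5-.5,150+(b+.5)/5-.5)
print("saucer rim",pix2z(TOP,*oo(299,355),16),"floor",pix2z(TOP,*oo(301,357),5))
for n,b,z in (("garlic",(107,443),25),("onion",(209,62),35),("bowl",(571,119),38)): print(n,pix2z(TOP,*oo(*b),z))
print("bay",T(p,[0,-65,8]),"R",T(p,[0,0,0]))
# overlay model
img=cv2.imread("pics/top0raw.png")
print("timer",pix2z(TOP,570*.64,250*.64,40))
print(R.from_quat([9.86353189e-01,1.64638925e-01,-4.93308093e-05,-1.18689224e-03]).as_matrix().round(3))
E
```

```text
[ 4.55955355e+02 -2.11798199e+02 -1.90056665e-02] [-0.18  0.1  -0.25 -0.14  0.07  0.42  0.36 -0.38]
[553.9 -74.2  57. ]
[ 547.8 -354.4   57. ]
[ 359.6 -349.8   57. ]
[362.4 -68.9  57. ]
tray ridge [ 494.10897617 -265.79245206   70.5       ] [ 413.76411978 -263.51529863   70.5       ]
saucer rim [397.12802167 248.63472309  16.        ] floor [396.59074351 249.65056154   5.        ]
garlic [339.80505924 370.05023475  25.        ]
onion [590.71004447 309.86202546  35.        ]
bowl [550.22629245  68.70289004  38.        ]
bay [np.float64(454.72006067598915), np.float64(-276.7864597070692), 8] R [np.float64(455.9553546250992), np.float64(-211.79819885282498), 0]
timer [ 592.67410414 -363.04301599   40.        ]
[[ 0.946  0.325 -0.   ]
 [ 0.325 -0.946  0.002]
 [ 0.    -0.002 -1.   ]]
```

Box centre is about (456, −212), yaw about −1.1°. The ridge is at about (454, −265), so the tray is about 13 mm off its −y end. The saucer floor is at about (396.8, 249). Next I'll move above the ridge with the jaws across it.

{"name": "play_rows", "arguments": {"targets": [[0.028, 0.057, -0.021, 0.0, 0.4], [0.028, 0.115, -0.042, 0.03, 0.8], [0.028, 0.172, -0.063, 0.05, 1.2], [0.028, 0.229, -0.084, 0.07, 1.6], [0.028, 0.286, -0.105, 0.09, 2.0], [0.028, 0.3437, -0.126, 0.1, 2.0], [0.028, 0.3437, -0.126, 0.1, 2.0], [0.028, 0.3437, -0.126, 0.1, 2.0], [0.028, 0.3437, -0.126, 0.1, 2.0], [0.028, 0.3437, -0.126, 0.1, 2.0]], "force": 20}}

```text
t: 1.35
position: [453.9, -267.0, 131.8]
orientation: [1.0, -0.01, 0.0, 0.0]
force: [0.3, -0.7, 0.0]
gripper_width: 0.328
```

```bash
cat > look.py <<'E'
from workcell import robot
import sys; from h import *
def look(tag,views=("top","scene"),crops={"top":(268,150,105,90,6),"scene":(220,160,160,125,5)}):
    s=robot.state(); print(s["t"],s["position"].round(1),R.from_quat(s["orientation"]).as_matrix()[:,0].round(4),s["force"].round(1),s["gripper_width"].round(3))
    for n in views:
        c=robot.capture(n); f=c["frame"][:,:,::-1]; cv2.imwrite(f"pics/{tag}_{n}_raw.png",f)
        u,v,w,h,k=crops[n]; crop(f,u,v,w,h,f"pics/{tag}_{n}.png",k)
E
python3 -c "
from look import *
look('a')"
```

```text
Traceback (most recent call last):
  File "look.py", line 4, in look
    s=robot.state(); print(s["t"],s["position"].round(1),R.from_quat(s["orientation"]).as_matrix()[:,0].round(4),s["force"].round(1),s["gripper_width"].round(3))
                                                                                                                                     ^^^^^^^^^^^^^^^^^^^^^^^^
AttributeError: 'float' object has no attribute 'round'
```

```bash
sed -i 's/s\["gripper_width"\].round(3)/round(s["gripper_width"],3)/' look.py
python3 -c "
from look import *
look('a')"
```

```text
1.35 [ 453.9 -267.   131.8] [ 9.998e-01 -2.070e-02  4.000e-04] [ 0.3 -0.7  0. ] 0.328
```

View pics/a_top.png

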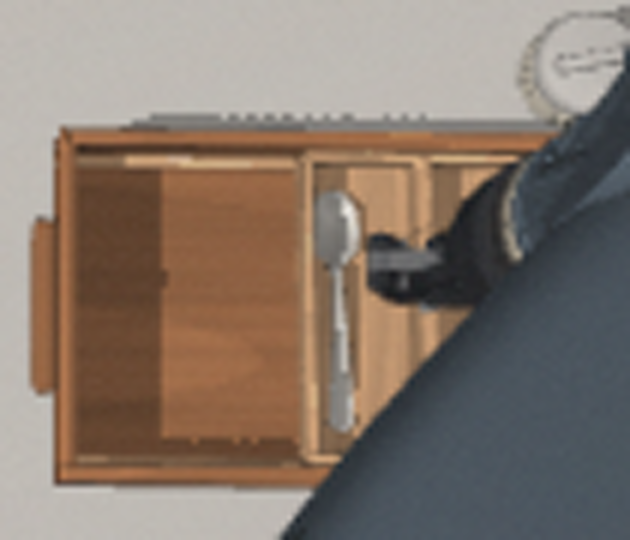

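View pics/a_scene.png

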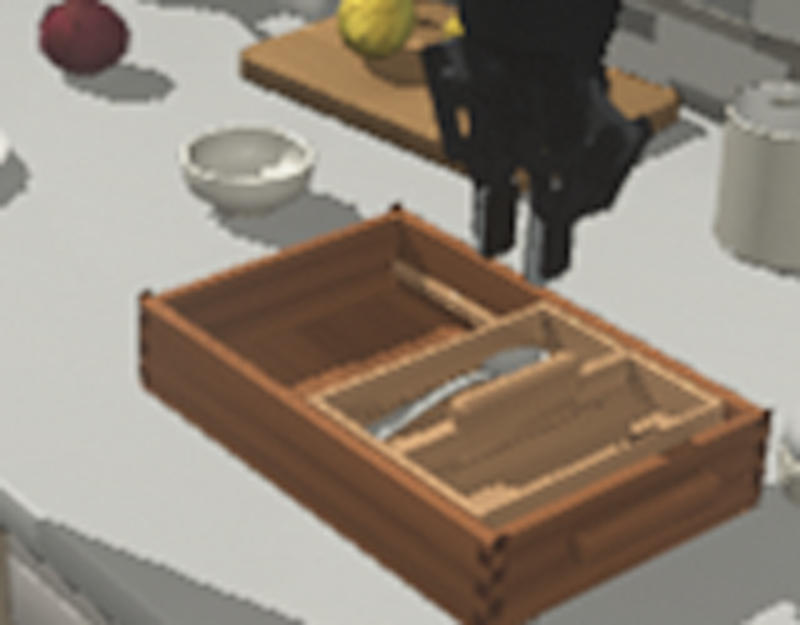

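```bash
python3 -c "
from h import *
for p in ([496,-265.8,70.5],[412,-263.5,70.5],[549,-353,57],[359.8,-350,57],[365,-70,57],[454,-267,131.8]):
  q=proj(SC,p); print(p,((q-[220,160]+.5)*5).round())
o=lambda a,b:(220+(a+.5)/5-.5,160+(b+.5)/5-.5)
print(pix2z(SC,*o(455,396),70.5),pix2z(SC,*o(568,355),70.5))
"
```

```text
[496, -265.8, 70.5] [568. 350.]
[412, -263.5, 70.5] [444. 401.]
[549, -353, 57] [767. 412.]
[359.8, -350, 57] [490. 544.]
[365, -70, 57] [137. 299.]
[454, -267, 131.8] [518. 269.]
[ 418.98406183 -264.00532639   70.5       ] [ 492.26062314 -269.90194789   70.5       ]
```

Both views agree on the ridge to within about 3 mm. Descending to straddle and grip it.

{"name": "play_rows", "arguments": {"targets": [[0.028, 0, -0.001, 0.04, 0], [0.028, 0, -0.001, 0.07, 0], [0.028, 0, -0.001, 0.083, 0], [0.028, 0, -0.001, 0.083, 0], [0.0, 0, -0.001, 0.083, 0], [0.0, 0, -0.001, 0.083, 0], [0.0, 0, -0.001, 0.083, 0], [0.0, 0, -0.001, 0.083, 0]], "force": 20}}

```text
t: 2.45
position: [455.4, -265.6, 49.9]
orientation: [1.0, -0.009, 0.001, 0.001]
force: [-2.4, -1.0, 5.6]
gripper_width: 0.132
```

{"name": "play_rows", "arguments": {"targets": [[0.0, 0, -0.01, 0, 0], [0.0, 0, -0.03, 0, 0], [0.0, 0, -0.05, 0, 0], [0.0, 0, -0.07, 0, 0], [0.0, 0, -0.09, 0, 0], [0.0, 0, -0.105, 0, 0], [0.0, 0, -0.115, 0, 0], [0.0, 0, -0.116, 0, 0], [0.0, 0, -0.116, 0, 0]]}}

```text
t: 3.58
position: [457.4, -148.0, 49.9]
orientation: [1.0, -0.009, 0.001, -0.0]
force: [-1.7, 0.6, 6.5]
gripper_width: 0.133
```

Moved about 117.6 mm with no stop felt yet. I'll nudge until the end wall shows in the force.

{"name": "play_rows", "arguments": {"targets": [[0.0, 0, -0.002, 0, 0], [0.0, 0, -0.002, 0, 0]]}}

```text
t: 3.82
position: [457.4, -147.1, 49.8]
orientation: [1.0, -0.009, 0.001, 0.001]
force: [-3.0, -2.0, 6.6]
gripper_width: 0.139
```

{"name": "play_rows", "arguments": {"targets": [[0.0, 0, -0.002, 0, 0], [0.0, 0, -0.002, 0, 0]]}}

```text
t: 4.08
position: [457.4, -147.1, 49.8]
orientation: [1.0, -0.01, 0.001, 0.003]
force: [-2.6, -6.5, 5.0]
gripper_width: 0.133
```

The end stop is felt (position stalls, −6.5 N). Open, rise, and swing aside to +y so the camera sees the bay.

{"name": "play_rows", "arguments": {"targets": [[0.028, 0, 0.002, 0, 0], [0.028, 0, 0.002, 0, 0], [0.028, 0, 0.002, 0, 0], [0.028, 0, 0.002, -0.04, 0], [0.028, 0, 0.002, -0.09, 0], [0.05, 0, -0.05, -0.1, 0], [0.05, 0, -0.1, -0.1, 0], [0.05, 0, -0.15, -0.1, 0], [0.05, 0, -0.15, -0.1, 0], [0.05, 0, -0.15, -0.1, 0]]}}

```text
t: 5.32
position: [459.5, 5.2, 148.1]
orientation: [1.0, -0.009, -0.0, 0.0]
force: [0.3, 0.3, -0.7]
gripper_width: 0.588
```

```bash
python3 -c "
from look import *
look('b')"
```

```text
5.325 [459.5   5.2 148.1] [ 9.998e-01 -1.750e-02 -3.000e-04] [ 0.3  0.3 -0.7] 0.588
```

View pics/b_top.png

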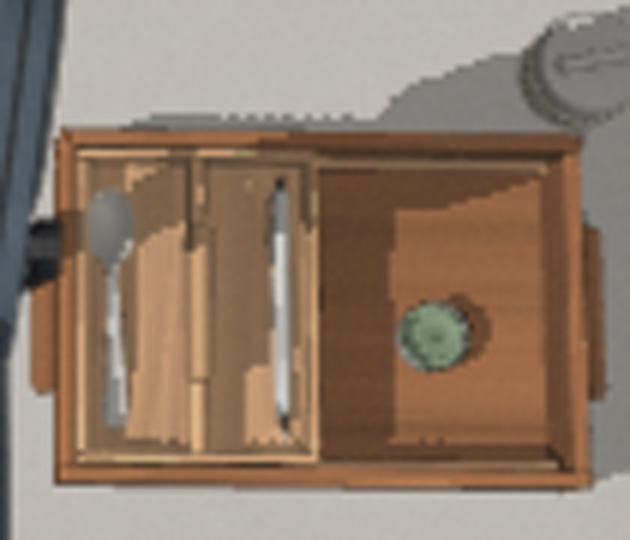

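View pics/b_scene.png

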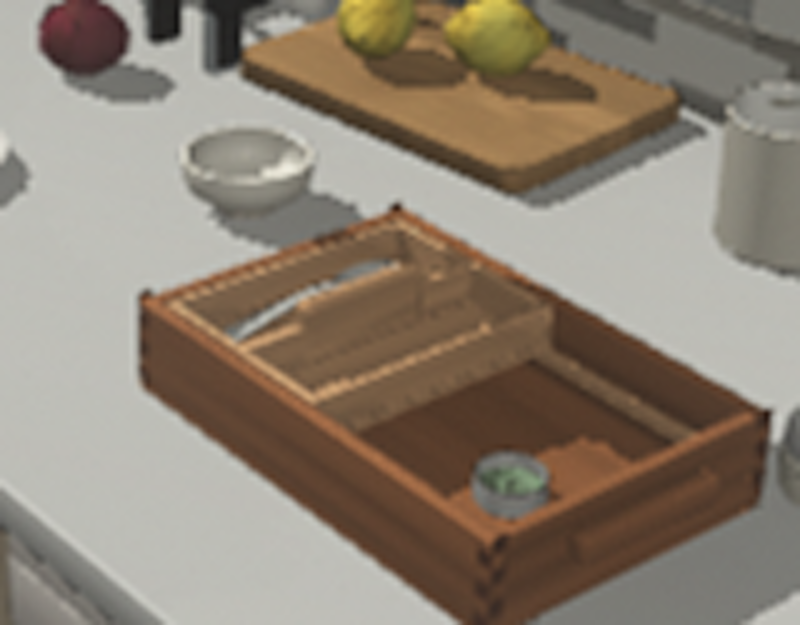

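The tray is at the +y end. The green tea light is clear at (434,336) in the top crop and at (511,480) in the scene crop.

```bash
python3 -c "
from h import *
a=pix2z(TOP,268+434.5/6-.5,150+336.5/6-.5,21);print(a)
b=pix2z(SC,220+511.5/5-.5,160+479/5-.5,23);print(b)
s=np.array([459.5,5.2,148.1]);X=np.array([.9998,-.0175]);Y=np.array([-.0175,-.9998])
d=a[:2]-s[:2];print(d@X,d@Y)
"
```

```text
[ 444.11944824 -279.785242     21.        ]
[ 442.38431104 -283.55060776   23.        ]
-10.390233917724585 285.19740461188195
```

```bash
python3 -c "
from workcell import robot
s=robot.state();print(s['q'].round(3))"
```

```text
[-0.136 -0.125 -0.234  1.462 -0.     3.025]
```

{"name": "play_rows", "arguments": {"targets": [[0.06, 0, 0.04, 0, -1], [0.06, -0.003, 0.09, 0, -2], [0.06, -0.005, 0.14, 0, -3], [0.06, -0.007, 0.19, 0, -4], [0.06, -0.009, 0.24, 0, -5], [0.06, -0.011, 0.275, 0, -6], [0.06, -0.011, 0.286, 0.02, -7], [0.06, -0.011, 0.286, 0.03, -8], [0.06, -0.011, 0.286, 0.04, -9], [0.06, -0.011, 0.286, 0.04, -9], [0.06, -0.011, 0.286, 0.04, -9], [0.06, -0.011, 0.286, 0.04, -9]]}}

```text
t: 6.92
position: [443.6, -281.1, 109.0]
orientation: [0.714, 0.7, 0.0, 0.001]
force: [-0.9, -0.2, -0.8]
gripper_width: 0.699
```

```bash
python3 -c "
from look import *
look('c')
print(robot.state()['orientation'].round(4))"
```

```text
6.925 [ 443.6 -281.1  109. ] [ 2.010e-02  9.998e-01 -8.000e-04] [-0.9 -0.2 -0.8] 0.699
[7.138e-01 7.003e-01 0.000e+00 6.000e-04]
```

View pics/c_scene.png

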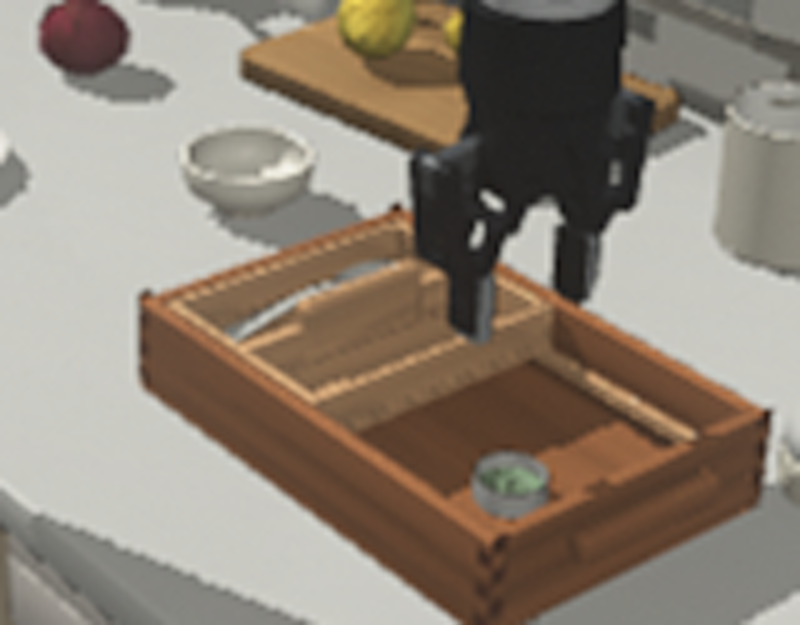

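{"name": "play_rows", "arguments": {"targets": [[0.06, 0, 0, 0.04, 0], [0.06, 0, 0, 0.075, 0], [0.06, 0, 0, 0.09, 0], [0.06, 0, 0, 0.096, 0], [0.06, 0, 0, 0.097, 0], [0.06, 0, 0, 0.097, 0]]}}

```text
t: 7.78
position: [444.4, -281.3, 12.8]
orientation: [0.714, 0.701, 0.0, 0.001]
force: [0.6, -0.7, -0.3]
gripper_width: 0.705
```

{"name": "play_rows", "arguments": {"targets": [[0.045, 0, 0, 0, 0], [0.045, 0, 0, 0, 0], [0.03, 0, 0, 0, 0], [0.03, 0, 0, 0, 0], [0.02, 0, 0, 0, 0], [0.02, 0, 0, 0, 0]], "force": 20}}

```text
t: 8.52
position: [443.7, -280.8, 11.9]
orientation: [0.714, 0.701, 0.0, 0.001]
force: [-0.1, 0.6, 4.6]
gripper_width: 0.428
```

```bash
python3 -c "
from look import *
look('d',crops={'top':(268,150,105,90,6),'scene':(280,190,100,80,8)})"
```

```text
8.525 [ 443.7 -280.8   11.9] [ 1.820e-02  9.998e-01 -6.000e-04] [-0.1  0.6  4.6] 0.428
```

View pics/d_scene.png

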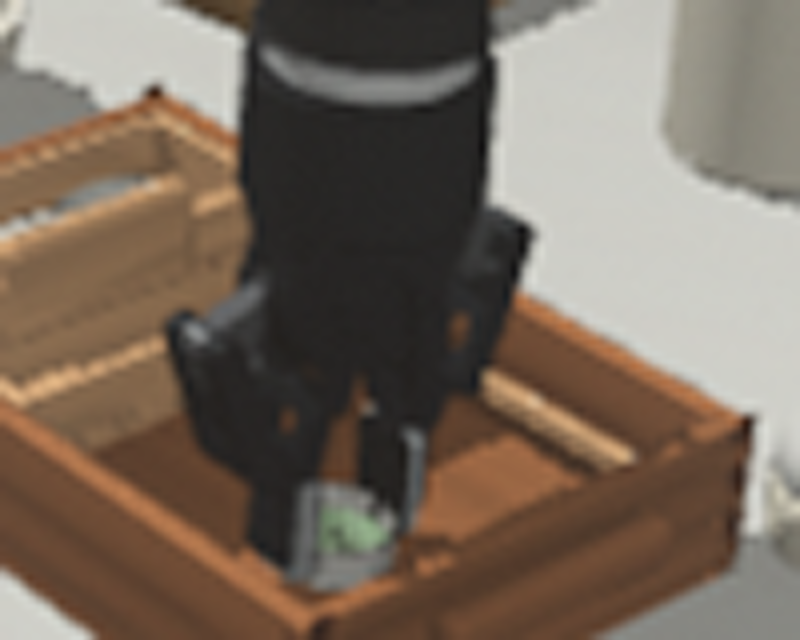

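{"name": "play_rows", "arguments": {"targets": [[0.02, 0, 0, -0.005, 0], [0.02, 0, 0, -0.02, 0], [0.02, 0, 0, -0.045, 0], [0.02, 0, 0, -0.075, 0], [0.02, 0, 0, -0.1, 0], [0.02, 0, 0, -0.12, 0], [0.02, 0, 0, -0.12, 0]]}}

```text
t: 9.5
position: [444.6, -281.5, 134.0]
orientation: [0.714, 0.701, 0.0, 0.002]
force: [0.2, 0.4, 0.1]
gripper_width: 0.431
```

```bash
python3 -c "
from look import *
look('e',crops={'top':(268,150,105,90,6),'scene':(280,150,100,80,8)})
print(robot.state()['q'].round(3))"
```

```text
9.5 [ 444.6 -281.5  134. ] [ 0.0183  0.9998 -0.003 ] [0.2 0.4 0.1] 0.431
[-0.692  0.048 -0.1    1.423 -0.     0.897]
```

View pics/e_scene.png

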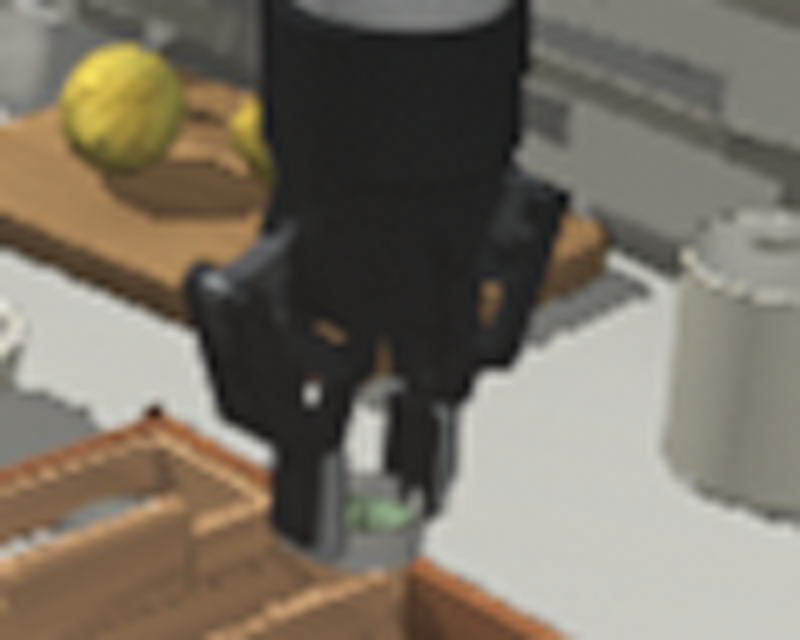

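```bash
python3 -c "
from h import *
t=np.linspace(0,6.283,72)
for d in (-6,-3,0,3):
  q=np.array([(proj(SC,[444.6+19*np.cos(a),-281.5+d+19*np.sin(a),130])-[280,150]+.5)*8 for a in t])
  print(d,'u',q[:,0].min().round(),q[:,0].max().round(),'v',q[:,1].min().round(),q[:,1].max().round())
"
```

```text
-6 u 312.0 439.0 v 521.0 582.0
-3 u 305.0 432.0 v 517.0 578.0
0 u 298.0 425.0 v 513.0 574.0
3 u 291.0 418.0 v 509.0 570.0
```

The tea light is held level, about 1–2 mm off along the pads. Now I'll carry it over to the saucer.

{"name": "play_rows", "arguments": {"targets": [[0.02, 0.03, -0.003, -0.005, 0], [0.02, 0.08, -0.009, -0.005, 0], [0.02, 0.135, -0.015, -0.005, 0], [0.02, 0.19, -0.021, -0.005, 0], [0.02, 0.245, -0.027, -0.005, 0], [0.02, 0.3, -0.033, -0.005, 0], [0.02, 0.355, -0.039, 0, 0], [0.02, 0.41, -0.045, 0, 0], [0.02, 0.46, -0.05, 0, 0], [0.02, 0.5, -0.054, 0, 0], [0.02, 0.522, -0.057, 0, 0], [0.02, 0.528, -0.0575, 0, 0]]}}

```text
t: 11.1
position: [394.2, 249.1, 129.8]
orientation: [0.713, 0.701, -0.001, -0.0]
force: [-0.3, -0.5, 0.1]
gripper_width: 0.425
```

{"name": "play_rows", "arguments": {"targets": [[0.02, 0, 0, 0.02, 0], [0.02, 0, 0, 0.04, 0], [0.02, 0, 0, 0.06, 0], [0.02, 0, 0, 0.06, 0], [0.02, 0, 0, 0.06, 0], [0.02, 0, 0, 0.06, 0]]}}

```text
t: 11.85
position: [396.4, 248.5, 72.4]
orientation: [0.714, 0.7, 0.001, 0.0]
force: [-0.1, -0.7, -0.4]
gripper_width: 0.427
```

```bash
python3 -c "
from look import *
look('f',crops={'top':(120,150,140,105,5),'scene':(150,130,120,90,6)})"
```

```text
11.85 [396.4 248.5  72.4] [1.870e-02 9.998e-01 7.000e-04] [-0.1 -0.7 -0.4] 0.427
```

View pics/f_scene.png

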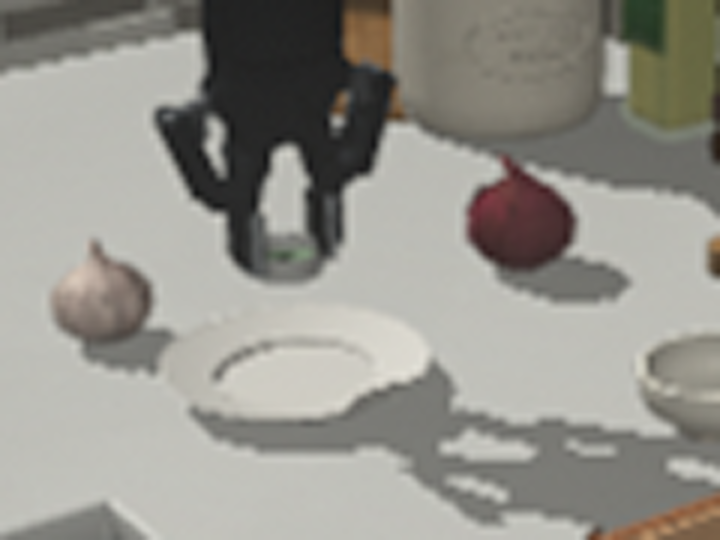

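View pics/f_top.png

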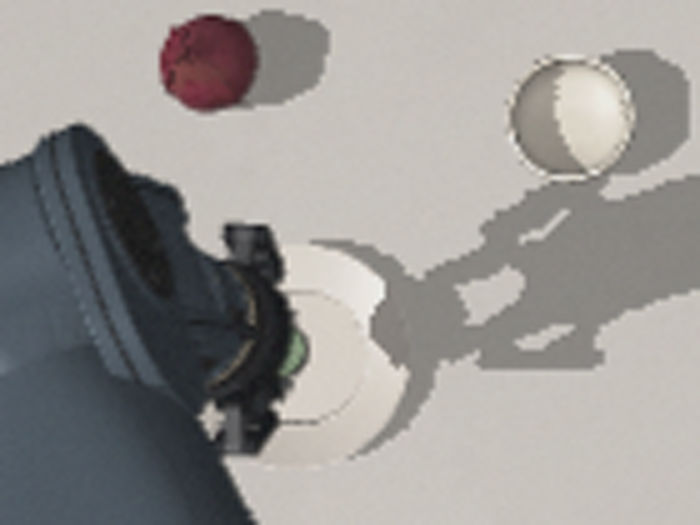

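```bash
python3 -c "
from h import *
t=np.linspace(0,6.283,180)
def ext(C,x,y,r,z,o,k):
  q=np.array([(proj(C,[x+r*np.cos(a),y+r*np.sin(a),z])-o+.5)*k for a in t]); return q.min(0).round(),q.max(0).round()
print('rim',ext(SC,396.8,249,75,16,[150,130],6))
print('floor',ext(SC,396.8,249,46.5,5,[150,130],6))
print('tea',ext(SC,396.4,248.5,19,68.5,[150,130],6))
print('teatop',ext(TOP,396.4,248.5,19,83,[120,150],5))
print('rimtop',ext(TOP,396.8,249,75,16,[120,150],5))
"
```

```text
rim (array([157., 305.]), array([429., 422.]))
floor (array([210., 343.]), array([378., 416.]))
tea (array([253., 261.]), array([323., 289.]))
teatop (array([246., 318.]), array([307., 380.]))
rimtop (array([185., 243.]), array([413., 471.]))
```

Saucer and tea light line up in both views to about 1–2 mm. Lowering.

{"name": "play_rows", "arguments": {"targets": [[0.02, 0, 0, 0.025, 0], [0.02, 0, 0, 0.045, 0], [0.02, 0, 0, 0.055, 0], [0.02, 0, 0, 0.059, 0], [0.02, 0, 0, 0.061, 0], [0.02, 0, 0, 0.061, 0], [0.02, 0, 0, 0.061, 0]]}}

```text
t: 12.82
position: [396.1, 248.7, 11.0]
orientation: [0.714, 0.701, 0.001, 0.0]
force: [0.6, -0.1, -0.8]
gripper_width: 0.431
```

{"name": "play_rows", "arguments": {"targets": [[0.02, 0, 0, 0.0005, 0], [0.02, 0, 0, 0.001, 0], [0.02, 0, 0, 0.001, 0]]}}

```text
t: 13.2
position: [395.5, 248.4, 9.3]
orientation: [0.714, 0.701, -0.0, -0.0]
force: [0.1, -0.3, -0.5]
gripper_width: 0.425
```

{"name": "play_rows", "arguments": {"targets": [[0.02, 0, 0, 0.0005, 0], [0.02, 0, 0, 0.001, 0], [0.02, 0, 0, 0.001, 0]]}}

```text
t: 13.58
position: [395.6, 248.5, 8.9]
orientation: [0.714, 0.701, 0.0, 0.0]
force: [-2.5, -0.6, 5.0]
gripper_width: 0.427
```

Contact is felt (5 N up). Release gently, then look before lifting.

{"name": "play_rows", "arguments": {"targets": [[0.039, 0, 0, 0, 0], [0.041, 0, 0, 0, 0], [0.043, 0, 0, 0, 0], [0.045, 0, 0, 0, 0], [0.048, 0, 0, 0, 0], [0.048, 0, 0, 0, 0]]}}

```text
t: 14.32
position: [395.5, 248.4, 8.3]
orientation: [0.714, 0.701, -0.0, -0.0]
force: [0.1, 0.8, -1.1]
gripper_width: 0.561
```

{"name": "play_rows", "arguments": {"targets": [[0.048, 0, 0, -0.005, 0], [0.048, 0, 0, -0.015, 0], [0.048, 0, 0, -0.03, 0], [0.048, 0, 0, -0.06, 0], [0.048, 0, 0, -0.1, 0], [0.048, 0, 0, -0.14, 0], [0.048, -0.05, 0, -0.15, 0], [0.048, -0.1, 0, -0.15, 0], [0.048, -0.15, 0, -0.15, 0], [0.048, -0.2, 0, -0.15, 0], [0.048, -0.2, 0, -0.15, 0]]}}

```text
t: 15.7
position: [392.3, 45.7, 159.7]
orientation: [0.716, 0.698, 0.001, 0.001]
force: [-0.1, 0.5, -0.3]
gripper_width: 0.564
```

```bash
python3 -c "
from look import *
look('g',crops={'top':(120,150,140,105,5),'scene':(150,130,120,90,6)})
c=cv2.imread('pics/g_top_raw.png');cv2.imwrite('pics/g_full.png',c)"
```

```text
15.7 [392.3  45.7 159.7] [ 2.450e-02  9.997e-01 -8.000e-04] [-0.1  0.5 -0.3] 0.564
```

View pics/g_scene.png

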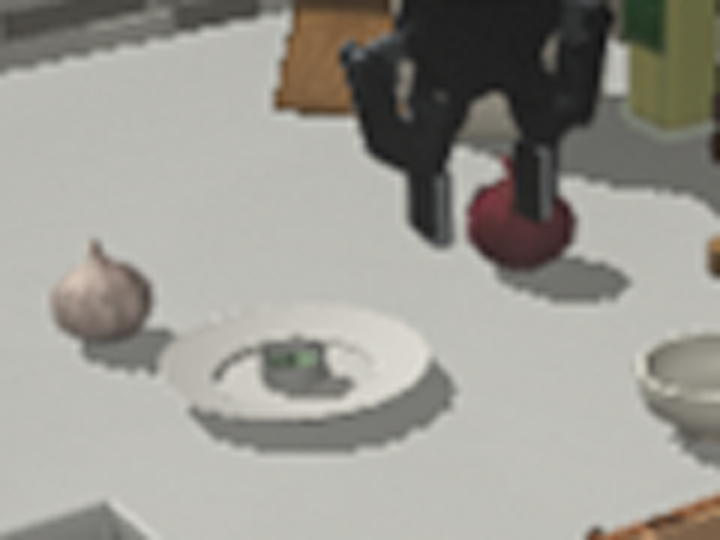

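View pics/g_top.png

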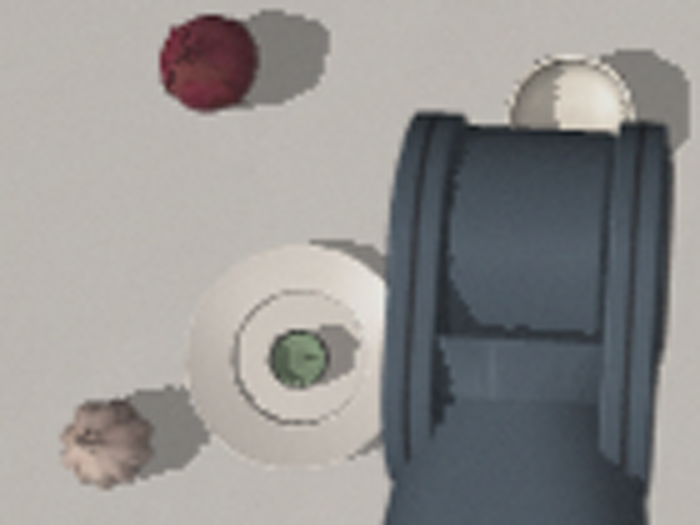

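View pics/g_full.png

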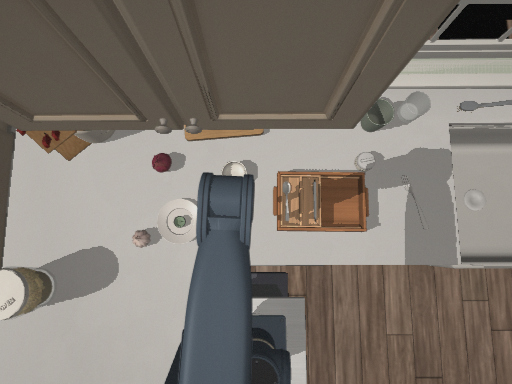

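The tea light is upright at (299,358), against a saucer floor centre of (301,357), so under 2 mm off. The saucer and the bystanders have not moved. I'll let the arm settle, then hand in.

{"name": "play_rows", "arguments": {"targets": [[0.048, 0, 0, 0, 0], [0.048, 0, 0, 0, 0], [0.048, 0, 0, 0, 0]]}}

```text
t: 16.18
position: [391.8, 49.3, 158.3]
orientation: [0.713, 0.701, -0.0, -0.0]
force: [-0.5, 0.8, -0.5]
gripper_width: 0.565
```

```bash
python3 -c "
from workcell import robot
print(robot.state()['joint_velocities'].round(3)); print(robot.hand_in())"
```

```text
[-0.007 -0.001 -0.003 -0.    -0.001 -0.001]
the job is handed in; nothing more can be done
None
```

The tea light is standing the right way up in the middle of the white saucer, and the job is handed in at about 16 s of the 64 s allowed.

- **Tray:** I gripped it by its ridge and slid it about 118 mm to the +y end. It stopped there, with about 6.5 N felt on the wrist.
- **Finding the tea light:** With the tray moved, both cameras could see it. I placed it from the pictures instead of feeling along the box floor; the two views differed by about 4 mm.
- **Placing:** I gripped it at 20 N, lifted it out and lowered it in 1 mm steps until I felt 5 N of contact. Then I opened the fingers gently and moved the arm clear.
- **Last checks:** The pictures show the tea light upright and less than 2 mm from the middle of the saucer floor. The tray is still at the +y end. The saucer, garlic and onion look unmoved, as does the timer in a smaller picture. The pinch bowl was partly hidden by the arm in the last overhead view, but what showed was in place.
- **Failures or disagreements:** No check failed. Apart from the 4 mm above, the pictures disagreed by at most about 3 mm.

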